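Zero the contour gauge and lock it

TASK

The contour gauge held in the vice still shows the last profile taken. Zero it: with closed fingertips work along the row, pressing the pins down from above until every one is flush with the gauge's top edge, and then push the lock lever at the gauge's right end fully down, so that the pins are clamped there. Press only, without pulling pins up or leaning hard on the gauge, and leave the awl, dividers, spool and bottle beside the vice where they are.

Things in the scene. Friction and masses are not known exactly. Their poses are not given: they have to be found in the camera images.
- gauge: contour gauge: black plastic bar 162 mm long, 15 mm thick, 85 mm tall, on edge in a small grey vice fixed to the bench. 15 flat bare-metal pins stand side by side between its cheeks. Origin under the row's middle, 28 mm above the bench (top edge at 113 mm). x: across, from its graduated front (robot side) to its back; y: along the row, right to left; z up. Forces above 60 N damage it
- row_left (a point): middle of the gauge's top edge at the leftmost pin (pin_00), in the plane of the top edge: a flush pin's top is at this height. The gauge's solid end runs on for 25 mm beyond. The vice below is 110 mm wide, reaches from 113 mm in front of the row to 50 mm behind it and is at most 70 mm high; a housing on the gauge's back reaches 24 mm behind the row and ends 6 mm below the top edge
- row_right (a point): the same at the rightmost pin (pin_14), 105 mm from row_left. The gauge's solid end runs on for 31 mm beyond it, then comes the lock lever
- lock (a joint): angle (rad) of the black lock lever beyond the gauge's right end. 0 = level, fully down at its stop: locked; it starts raised at 0.65 to 1.0: unlocked, as it must stay until every pin is flush. Friction holds it where it is left; about 4 N on its pad moves it. It is pushed by its upper face, following its arc to the front and down; the space below it is free
- lock_hinge (a point): on the lever's axis (parallel to the row), mid-width of the lever: 46 mm right of row_right, 15 mm behind the row, 17 mm below the gauge's top edge. The lever reaches 62 mm from here, 12 mm wide, 7 mm thick, its last 18 mm a pad 15 mm wide and 9 mm thick. At joint value 0 it points level to the gauge's front; its free end rises as the value grows
- pin_00 (a joint): height (m) of this pin's top above the gauge's top edge; 0 = flush, its lower stop; starts at 5 to 26 mm. Pins: 6.8 mm wide, 6 mm thick, 7.5 mm apart. Each slides up and down only, stays where put, and goes down under about 1 N on its top; side pushes do not move it. The cheek edges, 4 mm wide on both sides of the pins, stop a fingertip at flush height
- pin_01 (a joint): the same for pin 1, 7.5 mm to the right of row_left
- pin_02 (a joint): the same for pin 2, 15 mm to the right of row_left
- pin_03 (a joint): the same for pin 3, 22.5 mm to the right of row_left
- pin_04 (a joint): the same for pin 4, 30 mm to the right of row_left
- pin_05 (a joint): the same for pin 5, 37.5 mm to the right of row_left
- pin_06 (a joint): the same for pin 6, 45 mm to the right of row_left
- pin_07 (a joint): the same for pin 7, 52.5 mm to the right of row_left
- pin_08 (a joint): the same for pin 8, 60 mm to the right of row_left
- pin_09 (a joint): the same for pin 9, 67.5 mm to the right of row_left
- pin_10 (a joint): the same for pin 10, 75 mm to the right of row_left
- pin_11 (a joint): the same for pin 11, 82.5 mm to the right of row_left
- pin_12 (a joint): the same for pin 12, 90 mm to the right of row_left
- pin_13 (a joint): the same for pin 13, 97.5 mm to the right of row_left
- pin_14 (a joint): the same for pin 14, 105 mm to the right of row_left
- awl: loose awl with oval wooden handle, 168 mm long and 23 mm high, lies left of the vice; origin at its middle on the bench
- dividers: loose spring dividers lying flat, 165 x 38 x 9 mm, right of the vice; origin at the middle on the bench
- spool_red: loose thread spool with dark flanges, 33 mm across, 38 mm high, stands behind the vice; origin under its centre
- resin: loose small bottle with ribbed cap, 29 mm across, 74 mm high, stands behind the vice; origin under its centre
There are look-alikes about, which are no part of the job. Of the things like the part that bears gauge, leave any that is blue; of the rest the larger one is meant.

How it is judged:
By the outcome, as a careful person would: the job done as asked, in the order asked, and still so for the second after the job is handed in, with the robot touching nothing.
It also fails if it takes over 64 s, if anything falls off the work surface, if the arm or the gripper's body presses on something with over 40 N, if the wrist force passes 120 N, or if a joint passes its speed limit or range.

ROBOT

A 7-joint arm with a two-finger parallel gripper is mounted at the origin on a cart in front of the work surface, level with it; the furniture and walls round the work are solid. World frame = base frame: x ahead of the robot, y to its left, z up, the work surface at z = 0. Lengths are in m, angles in rad, forces in N, time in s.
With the tool pointing down it reaches from about 0.4 to 0.85 m from the base axis. Payload 10.4 kg.
Tool frame: the origin (TCP) lies on the centre line of the jaws, within the pads' length; the fingertips stand 8 mm ahead of it and the grasp point (between the pads) lies 11 mm behind it (r.finger_overhang is the distance from the TCP to the fingertips, in m); z points along the fingers, y is the line along which they close (so a half turn about z gives the same grasp; the last joint's range is limited). The gripper opens to 87 mm and grips with 3 to 60 N. Pads are 19 mm wide; open, the fingers measure 117 mm over their backs; the gripper's body (75 mm by 190 mm) begins 51 mm behind the grasp point.
Start: joints at [1.164, 0.332, -0.065, 1.46, 0.022, 1.35, -0.088], TCP at [0.234, -0.58, 0.231] pointing down, gripper open.
Joint ranges: [-2.6, 2.6], [-0.5, 2.12], [-1.47, 1.34], [0.16, 2.42], [-1.27, 4.41], [0.06, 2.06], [-2.6, 2.6]. Speed limits (rad/s): [2.22, 2.22, 2.79, 2.79, 3.14, 3.14, 3.14].

INTERFACE

Orientations are given as a unit quaternion [x, y, z, w].
In Python, from bench import r, vision gives the robot as it stands.
- The arm moves only by the tool drive_tool, never from a script. Its argument "series" is a list of rows, each a list of 2 entries, a list of its own where there are three numbers: the shift along the world's x, y, z in cm, then the turn about the world's z in degrees. A call has exactly 10 rows; each row shifts and turns the commanded pose from where the row before left it; what a row does not reach is not made up. A row lasts 1/8 s, in which the tool goes at most 62.5 mm and 10.7 degrees, less where a joint would pass 70% of its speed; a pose out of reach is approached as far as the arm can. A call with a gripper value outside its range is refused whole. "hand" is the closure, from 0 (fully open) to 1 (shut), set as the call begins (left out, the last holds). The fingers move at their own pace and stop on an object; "newtons" is the grip in N (left out, the last holds). Time passes only in rows, so rows that do not move let the fingers close, or fill a call up. It gives the time, the measured TCP pose, the force, the opening and the grip force at its end, in the units of the state.
- r.read_state(): the state, without advancing time (a new reading comes with each control period).
- vision.camera(name): name is "side" or "top" or "wrist"; returns a dict with "color" (384x512x3 uint8, red, green, blue), "intrinsics" (3x3 intrinsics, pixels), "R" (3x3) and "t" (3): a world point X has camera coordinates R X + t; the wrist camera has in their place "mount" (4x4, takes a point from camera to tool coordinates, whose origin is the TCP and whose axes are the flange's). Camera axes: x right, y down, z forward; pixel columns grow to the right and rows downward; lengths in m; the calibration is good to about 2 mm. The wrist camera is an equidistant fisheye: a pixel r from the principal point sees the ray r / f radians off the axis. A picture is of the moment at which its call begins: read the wrist's pose just before it. There is no depth.
- r.close_job(): hands the job in; it is judged then, once.
The state is a dict: "time": time; "joint_positions": joint angles; "joint_vel": joint speeds; "joint_torque": joint torques, N m; "ee_pos": TCP position; "eef_rot": TCP orientation; "ft_force": force on the tool from outside, world axes, zero at the start; "torque": the same for the moment, N m; "width": finger opening in m; "grip_force": force on a finger pad.
Only numpy, scipy, OpenCV 4.12 (cv2) and the standard library are available. Lean on these libraries where they do the work, as an engineer would, in place of code of your own. Each camera call takes 0.05 s, during which the arm holds its last target. There are 200 camera calls.

## Working session

There is one attempt and no reset: what is moved stays moved. The work goes in short steps, Python scripts to look and compute and a tool call to move; the robot and the scene stay as the last step left them, time stands still between calls to the robot, and variables do not carry over. Pictures are saved under pics/ and viewed, at most 10 in all, crops included, and the job is handed in when it is done.

Besides the shell and the picture viewer there is one more tool, called after ">>>" by a JSON object that holds its "api" and its "payload", one argument or row to a line. drive_tool: Moves the arm, as the interface text tells. Its arguments: {"type":"object","properties":{"series":{"type":"array"},"hand":{"type":"number"},"newtons":{"type":"number"}},"required":["series"]}

```bash
mkdir -p pics; ls; cat > h.py <<'E'
import numpy as np, cv2
from bench import r, vision
def snap(n,f):
    c=vision.camera(n); cv2.imwrite(f,c["color"][:,:,::-1]); 
    np.savez(f+".npz",**{k:v for k,v in c.items()}); return c
def ray(c,u,v):
    K=np.array(c["intrinsics"]);R=np.array(c["R"]);t=np.array(c["t"])
    return -R.T@t, R.T@np.linalg.solve(K,[u,v,1])
def onz(c,u,v,z):
    o,d=ray(c,u,v); return o+d*(z-o[2])/d[2]
def proj(c,X):
    p=np.array(c["intrinsics"])@(np.array(c["R"])@X+np.array(c["t"])); return p[:2]/p[2]
E
python3 - <<'E'
from h import *
a=snap("top","pics/top0.png");b=snap("side","pics/side0.png")
for c in(a,b): print(ray(c,256,192))
s=r.read_state();print(s["time"],s["ee_pos"],s["eef_rot"],s["ft_force"],s["width"])
im=np.vstack([cv2.imread("pics/top0.png"),cv2.imread("pics/side0.png")]);print(im.shape)
E
```

```text
pics
(array([0.46828752, 0.00366184, 0.93039574]), array([ 0.05877948, -0.02272023, -0.99803183]))
(array([-0.10468079,  0.24436898,  0.87131996]), array([ 0.61959173, -0.2579717 , -0.74139303]))
0.1 [ 0.23389329 -0.57922087  0.22984916] [ 9.81642853e-01  1.90727335e-01 -1.45623750e-04 -6.10017542e-04] [ 1.30079639 -0.09352311  0.26139171] 0.08679243544094002
(768, 512, 3)
```

View pics/top0.png

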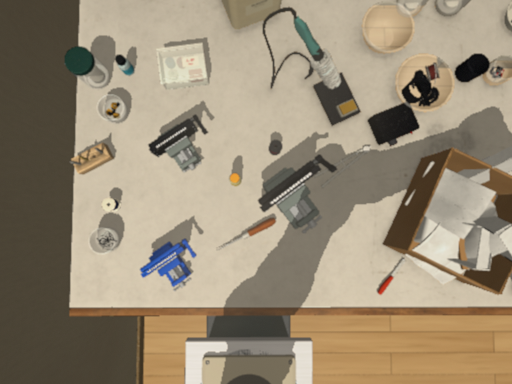

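View pics/side0.png

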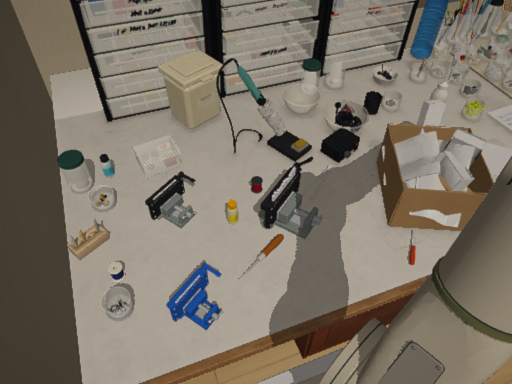

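The target is the larger black gauge: top view (262..318, 205..165), lever near (325,165). The smaller black one at (180,140) and the blue one are look-alikes. I'll zoom in.

```bash
python3 - <<'E'
import cv2,numpy as np
a=cv2.imread("pics/top0.png")[145:240,245:345];b=cv2.imread("pics/side0.png")[145:245,245:335]
a=cv2.resize(a,(400*1,380),interpolation=cv2.INTER_CUBIC);b=cv2.resize(b,(342,380),interpolation=cv2.INTER_CUBIC)
cv2.imwrite("pics/z.png",np.hstack([a,b]))
E
```

```text
(no output)
```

View pics/z.png

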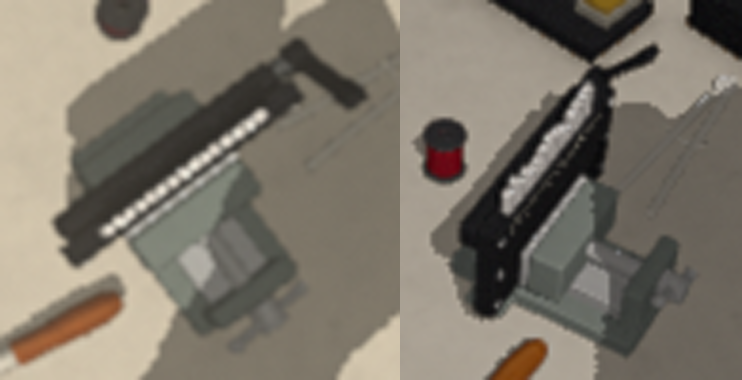

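```bash
python3 - <<'E'
from h import *
c=dict(np.load("pics/top0.png.npz"));im=c["color"].astype(int)
m=(im.min(2)>150).astype(np.uint8); m2=np.zeros_like(m); m2[170:207,268:315]=m[170:207,268:315]
n,l,st,ce=cv2.connectedComponentsWithStats(m2);
for i in range(1,n):
    if st[i,4]>4: print(st[i],ce[i])
z=.127
L=onz(c,272,202.7,z);R=onz(c,310.7,174.3,z);print(L,R,np.linalg.norm(L-R),np.degrees(np.arctan2(*(L-R)[[1,0]])))
# lever pad tip, hinge
print("tip",onz(c,245+362/4,145+97/4,.14),"hinge",onz(c,245+285/4,145+60/4,.1))
print("cables",onz(c,366,148,0),"box",onz(c,400,170,.15))
E
```

```text
[271 173  40  31 106] [290.26415094 188.1509434 ]
[273 205   4   2   6] [274.5        205.66666667]
[ 0.49196502 -0.05024609  0.127     ] [ 0.55581106 -0.13682511  0.127     ] 0.1075743672081339 126.40620578291018
tip [ 0.56588014 -0.18944207  0.14      ] hinge [ 0.59211893 -0.15464703  0.1       ]
cables [ 0.63936027 -0.30409347  0.        ] box [ 0.56380932 -0.32835694  0.15      ]
```

>>> {"api": "drive_tool", "payload": {
  "series": [
    [[0,0,5],0],
    [[0,0,5],0],
    [[1.5,2.5,0],2],
    [[2.4,4,0],2],
    [[2.4,4,0],2],
    [[2.4,4,0],2],
    [[2.4,4,0],2],
    [[2.4,4,0],2],
    [[2.4,4,0],2],
    [[2.4,4,0],0.4]
  ],
  "hand": 1,
  "newtons": 10
}}

```text
time: 1.35
ee_pos: [0.4175, -0.2731, 0.3304]
eef_rot: [0.95, 0.313, -0.0, -0.0]
ft_force: [1.0, -0.4, 0.5]
width: 0.0018
grip_force: 0.0
```

>>> {"api": "drive_tool", "payload": {
  "series": [
    [[1.8,3,0],0],
    [[2.2,3.7,0],0],
    [[2.2,3.7,0],0],
    [[2.2,3.7,-1],0],
    [[2.1,3.7,-2],0],
    [[0,0,-2],0],
    [[0,0,-2],0],
    [[0,0,0],0],
    [[0,0,0],0],
    [[0,0,0],0]
  ]
}}

```text
time: 2.6
ee_pos: [0.5224, -0.0967, 0.2615]
eef_rot: [0.95, 0.312, 0.001, 0.0]
ft_force: [0.8, -0.2, 0.1]
width: 0.0004
grip_force: 0.0
```

```bash
python3 - <<'E'
from h import *
s=r.read_state();c=vision.camera("wrist");print(s["ee_pos"],s["eef_rot"],s["ft_force"],s["joint_positions"]);print({k:np.array(v).tolist() for k,v in c.items() if k!="color"})
np.savez("w1.npz",p=s["ee_pos"],q=s["eef_rot"],**c)
cv2.imwrite("pics/w1.png",c["color"][:,:,::-1])
E
```

```text
[ 0.52240034 -0.09666269  0.26149617] [9.50028291e-01 3.12163040e-01 5.66748748e-04 4.01632628e-04] [ 0.76499851 -0.23469094  0.12793129] [ 0.58607197  0.14725999 -0.53809984  1.63935839  0.07708809  1.3747624
 -0.89805155]
{'intrinsics': [[297.3186396354542, 0.0, 255.44621829171328], [0.0, 297.3186396354542, 191.14285293469155], [0.0, 0.0, 1.0]], 'mount': [[-0.00075714123856734, -0.9695879124171898, -0.24474212312476507, 0.06690826891291457], [0.9999997091968549, -0.0007564704294849661, -9.674033041974763e-05, -0.0005016225828533005], [-9.134192397504553e-05, -0.24474212519907995, 0.9695882032129349, -0.1549019773371093], [0.0, 0.0, 0.0, 1.0]]}
```

View pics/w1.png

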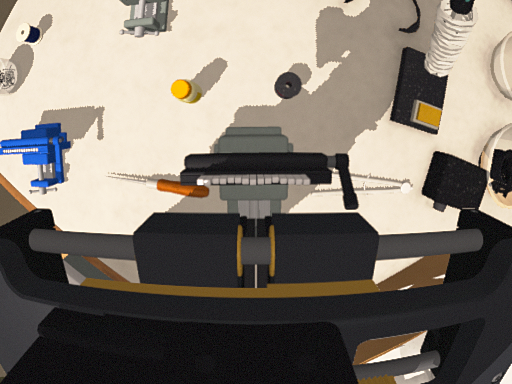

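```bash
python3 - <<'E'
import cv2
a=cv2.imread("pics/w1.png")[145:215,180:360]
cv2.imwrite("pics/w1z.png",cv2.resize(a,None,fx=4.4,fy=4.4,interpolation=cv2.INTER_NEAREST))
E
```

```text
(no output)
```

View pics/w1z.png

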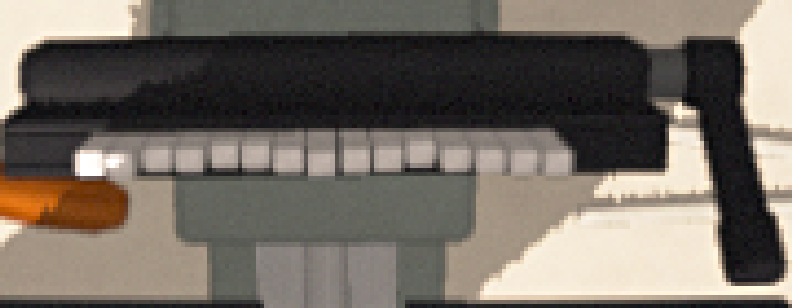

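```bash
cat >> h.py <<'E'
from scipy.spatial.transform import Rotation as Ro
def wonz(c,u,v,z):
    K=c["intrinsics"];d=np.array([u-K[0,2],v-K[1,2]]);a=np.linalg.norm(d);th=a/K[0,0]
    x=np.r_[d/a*np.sin(th),np.cos(th)];M=c["mount"];R=Ro.from_quat(c["q"]).as_matrix()
    o=R@M[:3,3]+c["p"];d=R@M[:3,:3]@x;return o+d*(z-o[2])/d[2]
E
python3 - <<'E'
from h import *
c=dict(np.load("w1.npz"))
P=lambda x,y,z:wonz(c,180+x/4.4-.5,145+y/4.4-.5,z)
q=[P(5,119,.113),P(5,174,.113),P(667,115,.113),P(667,172,.113)]
for k in q: print(k)
L=(q[0]+q[1])/2;R=(q[2]+q[3])/2;print(np.linalg.norm(q[0]-q[1]),np.linalg.norm(L-R))
u=(R-L)/np.linalg.norm(R-L);mid=(L+R)/2;print("mid",mid,"u",u,np.degrees(np.arctan2(-u[1],-u[0])))
rl=mid-u*(81-25.3)/1000*1; rl=mid-u*.0555; rr=mid+u*.0495
f=np.array([u[1],-u[0],0]);f=-f if f[0]>0 else f
print("row_left",rl,"row_right",rr,"front",f)
h=rr+u*.046-f*.015;h[2]-=.017;print("hinge",h)
for th in(.65,.8,1.):print(th,h+.053*(np.cos(th)*f+np.array([0,0,np.sin(th)])))
for z in(.13,.14,.15):
  t=P(752,250,z);print("pad",t,(t-h)@f,(t-h)@u)
E
```

```text
[ 0.48482459 -0.02555349  0.113     ]
[ 0.47344962 -0.03299142  0.113     ]
[ 0.57998063 -0.15331178  0.113     ]
[ 0.56911103 -0.16227447  0.113     ]
0.013590904655364364 0.16006369449716001
mid [ 0.52684147 -0.09353279  0.113     ] u [ 0.59606724 -0.80293452  0.        ] 126.58875052023278
row_left [ 0.49375974 -0.04896992  0.113     ] row_right [ 0.5563468  -0.13327805  0.113     ] front [-0.80293452 -0.59606724  0.        ]
hinge [ 0.59580991 -0.16127203  0.096     ]
0.65 [ 0.56193214 -0.18642156  0.12807488]
0.8 [ 0.56616119 -0.18328208  0.13401987]
1.0 [ 0.57281706 -0.17834102  0.14059796]
pad [ 0.56757294 -0.18542441  0.13      ] 0.03706888056391115 0.0025616512519888537
pad [ 0.56785894 -0.18092405  0.14      ] 0.03415672030926152 -0.0008813700133025312
pad [ 0.56814494 -0.17642368  0.15      ] 0.031244560054611983 -0.0043243912785939816
```

>>> {"api": "drive_tool", "payload": {
  "series": [
    [[-1.3,2.1,-2],0],
    [[-1.27,2.21,-4],0],
    [[0,0,-4],0],
    [[0,0,-1.5],0],
    [[0,0,-0.8],0],
    [[0,0,-0.6],0],
    [[0,0,-0.5],0],
    [[0,0,-0.4],0],
    [[0,0,-0.2],0],
    [[0,0,0],0]
  ]
}}

```text
time: 3.9
ee_pos: [0.497, -0.0536, 0.1214]
eef_rot: [0.95, 0.312, 0.001, 0.001]
ft_force: [-1.2, -0.7, 8.8]
width: 0.0002
grip_force: 4.0
```

>>> {"api": "drive_tool", "payload": {
  "series": [
    [[0,0,-0.1],0],
    [[0,0,-0.05],0],
    [[0,0,0],0],
    [[0,0,0],0],
    [[0,0,0],0],
    [[0,0,0],0],
    [[0,0,0],0],
    [[0,0,0],0],
    [[0,0,0],0],
    [[0,0,0],0]
  ]
}}

```text
time: 5.15
ee_pos: [0.497, -0.0537, 0.1213]
eef_rot: [0.95, 0.312, 0.001, 0.001]
ft_force: [-8.8, -0.8, 25.0]
width: 0.0003
grip_force: 12.1
```

>>> {"api": "drive_tool", "payload": {
  "series": [
    [[0,0,3.05],0],
    [[0,0,0],0],
    [[0.89,-1.2,0],0],
    [[0,0,-1],0],
    [[0,0,-0.8],0],
    [[0,0,-0.6],0],
    [[0,0,-0.4],0],
    [[0,0,-0.2],0],
    [[0,0,0],0],
    [[0,0,0],0]
  ]
}}

```text
time: 6.4
ee_pos: [0.505, -0.0653, 0.1213]
eef_rot: [0.95, 0.312, -0.0, 0.0]
ft_force: [-11.5, -0.8, 24.1]
width: 0.0005
grip_force: 11.9
```

>>> {"api": "drive_tool", "payload": {
  "series": [
    [[0,0,3],0],
    [[0,0,0],0],
    [[0.89,-1.2,0],0],
    [[0,0,-1],0],
    [[0,0,-0.8],0],
    [[0,0,-0.6],0],
    [[0,0,-0.4],0],
    [[0,0,-0.2],0],
    [[0,0,0],0],
    [[0,0,0],0]
  ]
}}

```text
time: 7.65
ee_pos: [0.5139, -0.0773, 0.1213]
eef_rot: [0.95, 0.312, -0.0, 0.0]
ft_force: [-11.7, 0.4, 24.0]
width: 0.0004
grip_force: 11.8
```

>>> {"api": "drive_tool", "payload": {
  "series": [
    [[0,0,3],0],
    [[0,0,0],0],
    [[0.89,-1.2,0],0],
    [[0,0,-1],0],
    [[0,0,-0.8],0],
    [[0,0,-0.6],0],
    [[0,0,-0.4],0],
    [[0,0,-0.2],0],
    [[0,0,0],0],
    [[0,0,0],0]
  ]
}}

```text
time: 8.9
ee_pos: [0.5227, -0.0892, 0.1213]
eef_rot: [0.95, 0.312, -0.0, 0.0]
ft_force: [-10.9, 1.4, 23.3]
width: 0.0005
grip_force: 11.6
```

>>> {"api": "drive_tool", "payload": {
  "series": [
    [[0,0,3],0],
    [[0,0,0],0],
    [[0.89,-1.2,0],0],
    [[0,0,-1],0],
    [[0,0,-0.8],0],
    [[0,0,-0.6],0],
    [[0,0,-0.4],0],
    [[0,0,-0.2],0],
    [[0,0,0],0],
    [[0,0,0],0]
  ]
}}

```text
time: 10.15
ee_pos: [0.5316, -0.1012, 0.1213]
eef_rot: [0.95, 0.312, -0.0, 0.0]
ft_force: [-11.6, 1.6, 21.6]
width: 0.0006
grip_force: 11.1
```

>>> {"api": "drive_tool", "payload": {
  "series": [
    [[0,0,3],0],
    [[0,0,0],0],
    [[0.89,-1.2,0],0],
    [[0,0,-1],0],
    [[0,0,-0.8],0],
    [[0,0,-0.6],0],
    [[0,0,-0.4],0],
    [[0,0,-0.2],0],
    [[0,0,0],0],
    [[0,0,0],0]
  ]
}}

```text
time: 11.4
ee_pos: [0.5405, -0.1132, 0.1213]
eef_rot: [0.95, 0.312, -0.0, 0.0]
ft_force: [-10.3, 0.5, 22.2]
width: 0.0003
grip_force: 10.9
```

>>> {"api": "drive_tool", "payload": {
  "series": [
    [[0,0,3],0],
    [[0,0,0],0],
    [[0.89,-1.2,0],0],
    [[0,0,-1],0],
    [[0,0,-0.8],0],
    [[0,0,-0.6],0],
    [[0,0,-0.4],0],
    [[0,0,-0.2],0],
    [[0,0,0],0],
    [[0,0,0],0]
  ]
}}

```text
time: 12.65
ee_pos: [0.5494, -0.1252, 0.1214]
eef_rot: [0.95, 0.312, -0.0, 0.0]
ft_force: [-10.9, 1.5, 21.2]
width: 0.0003
grip_force: 10.8
```

>>> {"api": "drive_tool", "payload": {
  "series": [
    [[0,0,3],0],
    [[0,0,0],0],
    [[0.48,-0.64,0],0],
    [[0,0,-1],0],
    [[0,0,-0.8],0],
    [[0,0,-0.6],0],
    [[0,0,-0.4],0],
    [[0,0,-0.2],0],
    [[0,0,0],0],
    [[0,0,0],0]
  ]
}}

```text
time: 13.9
ee_pos: [0.5543, -0.1316, 0.1214]
eef_rot: [0.95, 0.312, -0.0, 0.0]
ft_force: [-10.5, 1.7, 19.8]
width: 0.0002
grip_force: 9.8
```

>>> {"api": "drive_tool", "payload": {
  "series": [
    [[0,0,4],0],
    [[0,0,4],0],
    [[0,0,4],0],
    [[-1.4,1.8,2],0],
    [[-1.4,1.8,0],0],
    [[0,0,0],0],
    [[0,0,0],0],
    [[0,0,0],0],
    [[0,0,0],0],
    [[0,0,0],0]
  ]
}}

```text
time: 15.15
ee_pos: [0.5266, -0.0961, 0.2594]
eef_rot: [0.95, 0.312, -0.0, -0.0]
ft_force: [0.4, -0.0, 0.4]
width: 0.0006
grip_force: 0.0
```

```bash
python3 - <<'E'
from h import *
s=r.read_state();c=vision.camera("wrist");t=snap("side","pics/side1.png")
np.savez("w2.npz",p=s["ee_pos"],q=s["eef_rot"],**c);print(s["ee_pos"],s["ft_force"])
a=c["color"][:,:,::-1][135:225,170:370]
a=cv2.resize(a,None,fx=4,fy=4,interpolation=cv2.INTER_NEAREST)
cv2.imwrite("pics/w2.png",a)
E
```

```text
[ 0.52663128 -0.09605458  0.25941942] [ 0.3567286  -0.02296064  0.41288416]
```

View pics/w2.png

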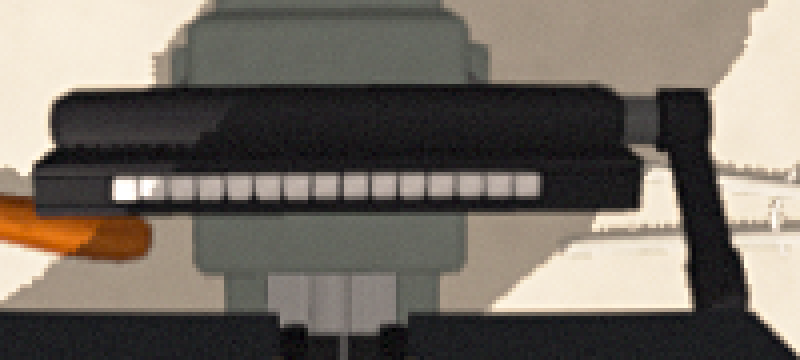

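All 15 pins sit flush in an even row (crop x 111–541, y≈187). The lever is still raised at crop (715,280). Next I'll refine the row position and work out the lever path.

```bash
python3 - <<'E'
from h import *
c=dict(np.load("w2.npz"))
P=lambda x,y,z:wonz(c,170+x/4-.5,135+y/4-.5,z)
rl=P(125,188.5,.113);rr=P(527,185,.113);print(rl,rr,np.linalg.norm(rl-rr))
u=(rr-rl)/np.linalg.norm(rr-rl);m=(rl+rr)/2;rr=m+u*.0525
f=np.array([u[1],-u[0],0]);f=-f if f[0]>0 else f
h=rr+u*.046-f*.015;h[2]-=.017;print("hinge",h,"u",u,"f",f)
# TCP targets: contact radius .052, top face 4.5mm off axis
for th in(1.0,.85,.7,.55,.4,.25,.1,0,-.05):
  n=np.array([0,0,1])*np.cos(th)-f*np.sin(th); a=f*np.cos(th)+np.array([0,0,np.sin(th)])
  p=h+.051*a+.0045*n; print(th,p+[0,0,.008])
# pad tip in side view + wrist crop (745,310): lever angle estimate from hinge-plane
E
```

```text
[ 0.49322473 -0.04871393  0.113     ] [ 0.55629857 -0.13294977  0.113     ] 0.10523300726138855
hinge [ 0.59580695 -0.16068753  0.096     ] u [ 0.59937312 -0.80046977  0.        ] f [-0.80046977 -0.59937312  0.        ]
1.0 [ 0.57678074 -0.1749339   0.14934638]
0.85 [ 0.57157002 -0.17883557  0.14528522]
0.7 [ 0.56690361 -0.18232967  0.14029689]
0.55 [ 0.5628863  -0.18533774  0.13449341]
0.4 [ 0.55960832 -0.18779221  0.12800511]
0.25 [ 0.55714328 -0.18963798  0.12097771]
0.1 [ 0.55554655 -0.19083357  0.11356902]
0 [ 0.55498299 -0.19125556  0.1085    ]
-0.05 [ 0.55485398 -0.19135216  0.10594544]
```

>>> {"api": "drive_tool", "payload": {
  "series": [
    [[2.31,-4.28,0],0],
    [[2.31,-4.28,0],0],
    [[0,0,-4],0],
    [[0,0,-4],0],
    [[0,0,-1.5],0],
    [[0,0,0],0],
    [[0,0,0],0],
    [[0,0,-0.5],0],
    [[0,0,-0.5],0],
    [[0,0,0],0]
  ]
}}

```text
time: 16.5
ee_pos: [0.5728, -0.1816, 0.1545]
eef_rot: [0.95, 0.312, 0.0, 0.0]
ft_force: [0.0, 0.5, 0.0]
width: 0.0002
grip_force: 0.1
```

>>> {"api": "drive_tool", "payload": {
  "series": [
    [[-0.2,-0.15,-0.35],0],
    [[-0.2,-0.15,-0.35],0],
    [[-0.2,-0.15,-0.35],0],
    [[-0.2,-0.15,-0.35],0],
    [[-0.11,-0.09,-0.32],0],
    [[-0.11,-0.08,-0.32],0],
    [[-0.11,-0.09,-0.32],0],
    [[-0.11,-0.08,-0.32],0],
    [[-0.11,-0.08,-0.32],0],
    [[0,0,0],0]
  ]
}}

```text
time: 17.75
ee_pos: [0.5592, -0.1915, 0.1242]
eef_rot: [0.95, 0.312, -0.0, -0.0]
ft_force: [1.0, -0.5, 1.0]
width: 0.0002
grip_force: 0.3
```

>>> {"api": "drive_tool", "payload": {
  "series": [
    [[-0.05,-0.03,-0.31],0],
    [[-0.05,-0.03,-0.31],0],
    [[-0.05,-0.04,-0.31],0],
    [[-0.05,-0.04,-0.31],0],
    [[0,0,-0.31],0],
    [[0,0,-0.15],0],
    [[0,0,-0.05],0],
    [[0,0,0],0],
    [[0,0,0],0],
    [[0,0,0],0]
  ]
}}

```text
time: 19.0
ee_pos: [0.5572, -0.1933, 0.1082]
eef_rot: [0.95, 0.312, -0.0, 0.0]
ft_force: [-7.2, -0.6, 15.3]
width: 0.0005
grip_force: 7.5
```

>>> {"api": "drive_tool", "payload": {
  "series": [
    [[0,0,2],0],
    [[0,0,4],0],
    [[0,0,5],0],
    [[-1.5,3,4],0],
    [[-1.5,4,0],0],
    [[0,0,0],0],
    [[0,0,0],0],
    [[0,0,0],0],
    [[0,0,0],0],
    [[0,0,0],0]
  ]
}}

```text
time: 20.25
ee_pos: [0.5273, -0.1234, 0.2568]
eef_rot: [0.95, 0.312, -0.0, -0.0]
ft_force: [0.0, 0.3, 0.7]
width: 0.0006
grip_force: 0.0
```

```bash
python3 - <<'E'
from h import *
s=r.read_state();c=vision.camera("wrist");t=vision.camera("side");print(s["time"],s["ee_pos"])
a=c["color"][:,:,::-1][100:230,140:400];b=t["color"][:,:,::-1][140:260,210:330]
a=cv2.resize(a,(520,400));b=cv2.resize(b,(280,400))
cv2.imwrite("pics/f.png",np.hstack([cv2.resize(c["color"][:,:,::-1][60:250,100:420],(500,297)),cv2.resize(t["color"][:,:,::-1][140:260,220:330],(272,297))]))
E
```

```text
20.25 [ 0.52727748 -0.12336498  0.25682842]
```

View pics/f.png

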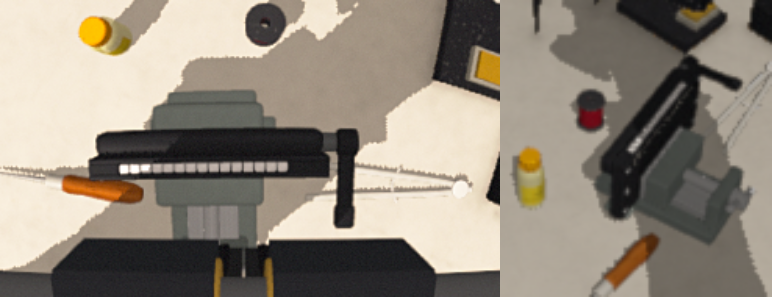

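The pins are still flush, the lever is level and points straight to the front (crop (345,215)), and the neighbouring items haven't moved. Handing in.

```bash
python3 -c "
from bench import r
print(r.close_job())"
```

```text
the job is handed in; nothing more can be done
None
```

I pressed all 15 pins flush, then pushed the lock lever down to its stop and handed the job in at about 20 s; the highest contact force I read was about 27 N, and the final pictures show the awl, dividers, spool and bottle unmoved.

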